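# Find the packed slide carton by feel and set it in the tray

### The arm

A 6-joint arm with a two-finger parallel gripper is mounted at the origin on a cart in front of the work surface, level with it; the furniture and walls round the work are solid. World frame = base frame: x ahead of the robot, y to its left, z up, the work surface at z = 0. Lengths are in mm, angles in rad, forces in N, time in s.
With the tool pointing down it reaches from about 325 to 775 mm from the base axis. Payload 5.5 kg.
Tool frame: the origin (TCP) lies at the very end of the fingers, on their centre line; the grasp point (between the pads) lies 19 mm behind it (grip_depth is the distance from the TCP to the grasp point, in mm); z points along the fingers, x is the direction in which the jaws open and shut, and the axes are right-handed (so a half turn about z gives the same grasp; the last joint's range is limited). The gripper opens to 88 mm and grips with 3 to 60 N. Pads are 20 mm wide; open, the fingers measure 115 mm over their backs; the gripper's body (75 mm by 178 mm) begins 61 mm behind the grasp point.
Start: joints at [-1.363, 0.091, 1.231, -0, 1.82, -0.057], TCP at [157.029, -579.101, 222.631] pointing down, gripper open.
Joint ranges: [-2.87, 2.87], [-0.86, 2.18], [0.17, 2.46], [-1.51, 4.65], [0.06, 2.69], [-2.65, 2.65]. Speed limits (rad/s): [2.57, 2.57, 3.01, 3.14, 3.14, 3.14].

### API

Orientations are given as a 3x3 rotation matrix whose columns are the frame's x, y, z axes.
In Python, from cell import move_pose, move_l, move_j, set_gripper, pause, solve_ik, read_state, get_image, get_calibration, MotionError, job_done, grip_depth gives the robot as it stands. Calls block until the motion is done:
- move_pose(position, orientation): joint-space move of the TCP to a pose.
- move_l(position, rot=None, speed=150, guard=None): straight line of the TCP; rot=None keeps the orientation; speed is the mean speed in mm/s. With guard (N) it stops when the force on the tool has changed by that much, and returns True; else False.
- move_j(angles): joint-space move.
- set_gripper(opening, force=None): opening from 0.0 (shut) to 1.0 (fully open); force is the grip in N (None keeps the last); returns when the fingers have stopped.
- pause(seconds).
- solve_ik(position, orientation): joint angles nearest the present ones, or None.
- read_state(): the state.
- get_image(name): name is "side" or "top"; returns the picture (384x512x3 uint8, red, green, blue); there is no depth.
- get_calibration(name): a dict with "vertical_fov" (degrees; the focal length in pixels is half the picture's height over the tangent of half this angle, whatever the lens; pixels are square), "cx", "cy" (the principal point, pixels), "T" (4x4, takes a point from camera to world coordinates). Camera axes: x right, y down, z forward; pixel columns grow to the right and rows downward; lengths in mm; the calibration is good to about 2 mm. A picture is of the moment at which its call begins. get_calibration takes no time and is no camera call.
A pose or a line that the arm cannot do raises MotionError and nothing moves.
- job_done(): hands the job in, once; it reports no verdict.
The state is a dict: "time": time; "qpos": joint angles; "qd": joint speeds; "tau": joint torques, N m; "tool_pos": TCP position; "ee_rot": TCP orientation; "ft_force": force on the tool from outside, world axes, zero at the start; "wrist_torque": the same for the moment, N m; "grip_width": opening from 0.0 (shut) to 1.0 (fully open).
Only numpy, scipy, OpenCV 4.12 (cv2) and the standard library are available. Lean on these libraries where they do the work, as an engineer would, in place of code of your own. Each camera call takes 0.05 s, during which the arm holds its last target.

### The job

One of the three identical slide cartons is packed with slides, the other two are as good as empty. Find the packed one by raising one end of a carton slightly, its other end staying on the desk, to feel its weight, trying as many as you need; then set the packed carton gently down flat in the empty tray, wholly inside its rim, and leave the two empty ones standing about where they are. Never tip a carton steeply, and do not disturb the staining jar.

Things in the scene. Friction and masses are not known exactly. Their poses are not given: they have to be found in the camera images.
- carton_a: closed grey plastic slide carton, blank white label on top, 130 x 40 x 42 mm, identical outside to the other two. It weighs 0.65 to 0.92 kg (packed: exactly one of the three, any of them) or 0.13 to 0.21 kg (the empty two), centred; raising one end carries half of that or slightly more. Origin: centre of its underside; x along the 130 mm, y along the 40 mm (grasp across y; stiff sides), z up
- carton_b: closed grey plastic slide carton, blank white label on top, 130 x 40 x 42 mm, identical outside to the other two. It weighs 0.65 to 0.92 kg (packed: exactly one of the three, any of them) or 0.13 to 0.21 kg (the empty two), centred; raising one end carries half of that or slightly more. Origin: centre of its underside; x along the 130 mm, y along the 40 mm (grasp across y; stiff sides), z up
- carton_c: closed grey plastic slide carton, blank white label on top, 130 x 40 x 42 mm, identical outside to the other two. It weighs 0.65 to 0.92 kg (packed: exactly one of the three, any of them) or 0.13 to 0.21 kg (the empty two), centred; raising one end carries half of that or slightly more. Origin: centre of its underside; x along the 130 mm, y along the 40 mm (grasp across y; stiff sides), z up
- carton_a_end1 (a point): middle of the lower edge of carton_a at its +x end, 65 mm from its origin; raise the opposite end and the carton pivots on this edge, but a tight grip on so light a thing holds it level unless the gripper turns with it or grips softly
- carton_a_end2 (a point): middle of the lower edge of carton_a at its -x end, 65 mm from its origin; raise the opposite end and the carton pivots on this edge, but a tight grip on so light a thing holds it level unless the gripper turns with it or grips softly
- carton_b_end1 (a point): middle of the lower edge of carton_b at its +x end, 65 mm from its origin; raise the opposite end and the carton pivots on this edge, but a tight grip on so light a thing holds it level unless the gripper turns with it or grips softly
- carton_b_end2 (a point): middle of the lower edge of carton_b at its -x end, 65 mm from its origin; raise the opposite end and the carton pivots on this edge, but a tight grip on so light a thing holds it level unless the gripper turns with it or grips softly
- carton_c_end1 (a point): middle of the lower edge of carton_c at its +x end, 65 mm from its origin; raise the opposite end and the carton pivots on this edge, but a tight grip on so light a thing holds it level unless the gripper turns with it or grips softly
- carton_c_end2 (a point): middle of the lower edge of carton_c at its -x end, 65 mm from its origin; raise the opposite end and the carton pivots on this edge, but a tight grip on so light a thing holds it level unless the gripper turns with it or grips softly
- tray: shallow open tray of clear grey plastic, 108 (x) x 219 (y) x 22 mm high over its rim, empty, fixed to the desk behind the cartons (not the like tray with bottles farther back). Inside it is 94 x 200 mm between upright walls; its floor lies 2 mm and its rim 22 mm above the desk; a carton laid lengthwise in its middle leaves 27 mm each side for fingers. Origin: centre of its underside; x across, y along its length, z up
- coplin_jar: bystander: round staining jar with a dark cap, 59 mm across and 102 mm tall, standing upright beyond the tray's left end; origin: centre of its underside

How it is judged:
By the outcome, as a careful person would: the job done as asked, in the order asked, and still so for the second after the job is handed in, with the robot touching nothing.
It also fails if it takes over 64 s, if anything falls off the work surface, if the arm or the gripper's body presses on something with over 40 N, if the wrist force passes 120 N, or if a joint passes its speed limit or range.

## Working session

There is one attempt and no reset: what is moved stays moved. The work goes in short steps, each a Python script; the robot and the scene stay as the last script left them, time stands still between calls to the robot, and variables do not carry over. Pictures are saved under pics/ and viewed, and the job is handed in when it is done.

```bash
ls; mkdir -p pics; python3 - <<'E'
from cell import *
import cv2,numpy as np
for n in("side","top"):
    im=get_image(n); cv2.imwrite(f"pics/{n}0.png",cv2.cvtColor(im,cv2.COLOR_RGB2BGR))
    c=get_calibration(n); print(n,c["vertical_fov"],c["cx"],c["cy"]);print(np.round(c["T"],3))
print(read_state(), grip_depth)
E
```

```text
pics
side 44.833725447087325 247.1971754134991 192.4270675221398
[[ 9.970000e-01  5.400000e-02 -5.400000e-02  6.113780e+02]
 [ 7.600000e-02 -6.830000e-01  7.270000e-01 -1.039776e+03]
 [ 2.000000e-03 -7.290000e-01 -6.850000e-01  1.069735e+03]
 [ 0.000000e+00  0.000000e+00  0.000000e+00  1.000000e+00]]
top 46.25250498954738 260.93962197899987 194.5526067214593
[[ 2.500000e-02 -9.960000e-01  8.200000e-02  4.152090e+02]
 [-9.990000e-01 -2.300000e-02  2.500000e-02  4.464300e+01]
 [-2.300000e-02 -8.200000e-02 -9.960000e-01  1.373306e+03]
 [ 0.000000e+00  0.000000e+00  0.000000e+00  1.000000e+00]]
{'time': 0.1, 'qpos': array([-1.36268788e+00,  9.18155034e-02,  1.23178261e+00,  3.46063245e-06,
        1.81977243e+00, -5.67193420e-02]), 'qd': array([-0.0006085 , -0.00196207, -0.00303977,  0.00068451, -0.00273106,
        0.00017084]), 'tau': array([ 2.46807169e-03, -4.47857237e+01, -4.07570601e+01,  7.00362632e-02,
        2.84060289e-02, -1.18491707e-04]), 'tool_pos': array([ 156.98000059, -578.82978163,  221.5911367 ]), 'ee_rot': array([[ 2.61743557e-01, -9.65137388e-01, -3.64047653e-04],
       [-9.65135825e-01, -2.61743789e-01,  1.74022323e-03],
       [-1.77484172e-03, -1.04136786e-04, -9.99998420e-01]]), 'ft_force': array([-1.07681926,  0.5235985 , -0.53544728]), 'wrist_torque': array([-0.03623133, -0.01460654,  0.0326946 ]), 'grip_width': 0.9988346636022888} 18.700000000000003
```

View pics/side0.png

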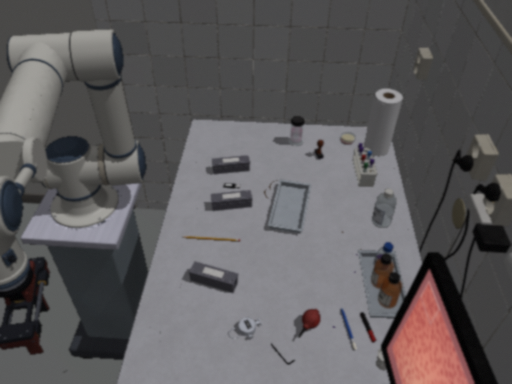

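View pics/top0.png

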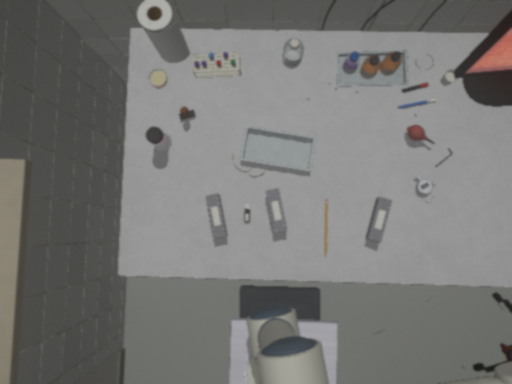

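The top view shows cartons near px (217,219), (276,214) and (378,222), the tray near (278,151) and the jar near (155,137). The side view shows the cartons at (231,164), (231,200) and (213,277), and the tray at (289,207). Next I'll enlarge the crops and segment them.

```bash
cat > h.py <<'E'
import numpy as np,cv2
from cell import *
def K(n):
    c=get_calibration(n);f=192/np.tan(np.radians(c["vertical_fov"]/2));return f,c["cx"],c["cy"],np.array(c["T"])
def ray(n,uv):
    f,cx,cy,T=K(n);d=T[:3,:3]@np.array([(uv[0]-cx)/f,(uv[1]-cy)/f,1.]);return T[:3,3],d/np.linalg.norm(d)
def onplane(n,uv,z):
    o,d=ray(n,uv);return o+d*(z-o[2])/d[2]
def proj(n,P):
    f,cx,cy,T=K(n);p=T[:3,:3].T@(np.asarray(P,float)-T[:3,3]);return np.array([cx+f*p[0]/p[2],cy+f*p[1]/p[2]])
def tri(ua,ub):
    o1,d1=ray("side",ua);o2,d2=ray("top",ub)
    A=np.stack([d1,-d2],1);t=np.linalg.lstsq(A,o2-o1,rcond=None)[0]
    p,q=o1+d1*t[0],o2+d2*t[1];return (p+q)/2,np.linalg.norm(p-q)
def save(n,fn,crop=None,k=1):
    im=cv2.cvtColor(get_image(n),cv2.COLOR_RGB2BGR);cv2.imwrite(f"pics/{fn}_full.png",im)
    if crop: x0,y0,x1,y1=crop;im=im[y0:y1,x0:x1]
    im=cv2.resize(im,None,fx=k,fy=k,interpolation=cv2.INTER_CUBIC);cv2.imwrite(f"pics/{fn}.png",im)
E
python3 - <<'E'
from h import *
a=cv2.imread("pics/top0.png")[110:260,140:400];cv2.imwrite("pics/tz.png",cv2.resize(a,None,fx=3,fy=3,interpolation=cv2.INTER_CUBIC))
a=cv2.imread("pics/side0.png")[140:300,170:330];cv2.imwrite("pics/sz.png",cv2.resize(a,None,fx=3.6,fy=3.6,interpolation=cv2.INTER_CUBIC))
for n,roi in(("top",(185,185,400,255)),("side",(180,145,262,300))):
    im=cv2.imread(f"pics/{n}0.png");g=cv2.cvtColor(im,cv2.COLOR_BGR2GRAY)
    x0,y0,x1,y1=roi
    m=np.zeros_like(g);m[y0:y1,x0:x1]=(g[y0:y1,x0:x1]<125)*255
    print(n,"desk grey",np.median(g[y0:y1,x0:x1]))
    cs,_=cv2.findContours(m,cv2.RETR_CCOMP,cv2.CHAIN_APPROX_NONE)
    for c in cs:
        if cv2.contourArea(c)>25: print(cv2.contourArea(c),np.round(cv2.minAreaRect(c)[0],1),np.round(cv2.minAreaRect(c)[1],1),round(cv2.minAreaRect(c)[2],1))
E
```

```text
top desk grey 151.0
71.0 [247. 216.] [14.  6.] 90.0
33.5 [246.5 217. ] [8. 5.] 90.0
749.0 [376.9 223.3] [16.2 52.5] 15.3
196.5 [379.8 218.9] [10.4 22.3] 14.9
667.0 [217.  219.6] [51.1 14.8] 79.7
192.5 [215.5 215.5] [22.  10.2] 78.7
676.5 [275.7 214.7] [51.  15.3] 78.7
199.5 [276.  210.1] [22.6 10.4] 77.5
side desk grey 136.0
1143.0 [210.6 276.8] [56.2 23.5] 15.9
144.0 [212.9 272. ] [22.   8.1] 15.3
159.5 [211.  238.7] [58.2  4.1] 3.4
920.5 [227.5 196.5] [29. 49.] 90.0
89.5 [231.  195.3] [ 6.1 18.3] 83.7
693.5 [227.4 164.9] [17.9 45.8] 85.2
73.0 [230.5 159.5] [17.  5.] 0.0
42.5 [182.5 154. ] [18.  5.] 90.0
```

View pics/tz.png

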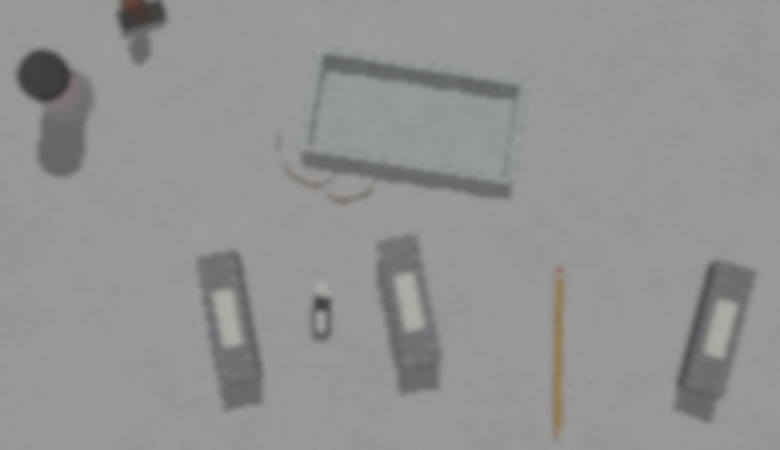

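View pics/sz.png

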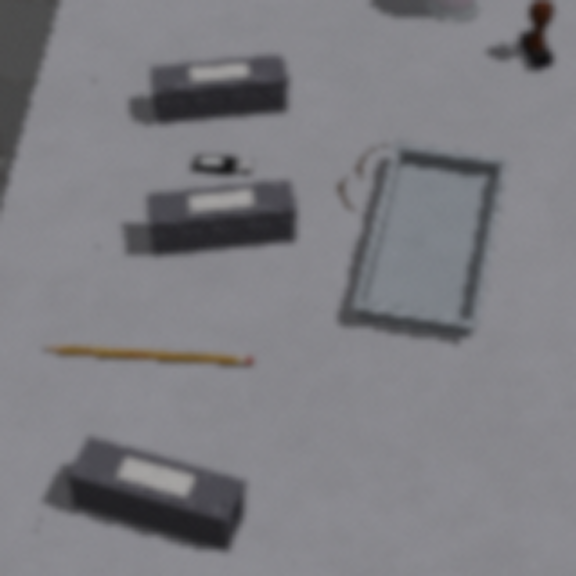

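The zooms show the three cartons with clean labels. The tray is turned a few degrees; its outer corners are about (247,128), (313,139), (310,175) and (241,163) px in the top view. A USB stick and a pencil lie between the cartons. Now I'll triangulate.

```bash
cat > loc.py <<'E'
from h import *
def label(g,roi,thr):
    x0,y0,x1,y1=roi;s=cv2.resize(g[y0:y1,x0:x1],None,fx=8,fy=8,interpolation=cv2.INTER_CUBIC)
    m=(s>thr).astype(np.uint8)
    n,l,st,ce=cv2.connectedComponentsWithStats(m)
    h,w=m.shape
    best=[i for i in range(1,n) if st[i,0]>0 and st[i,1]>0 and st[i,0]+st[i,2]<w and st[i,1]+st[i,3]<h and st[i,4]>1500]
    i=max(best,key=lambda i:st[i,4])
    c,_=cv2.findContours((l==i).astype(np.uint8),cv2.RETR_EXTERNAL,cv2.CHAIN_APPROX_NONE)
    bx=cv2.boxPoints(cv2.minAreaRect(c[0]))
    off=lambda p:(np.asarray(p)+.5)/8-.5+[x0,y0]
    return off(ce[i]),np.array([off(p) for p in bx])
def axis(n,bx,z):
    P=np.array([onplane(n,p,z) for p in bx]);e=[P[1]-P[0],P[2]-P[1]];e=max(e,key=np.linalg.norm)
    if e[0]<0:e=-e
    return np.arctan2(e[1],e[0]),[round(float(np.linalg.norm(P[1]-P[0])),1),round(float(np.linalg.norm(P[2]-P[1])),1)]
E
python3 - <<'E'
from loc import *
gt=cv2.cvtColor(cv2.imread("pics/top0.png"),cv2.COLOR_BGR2GRAY);gs=cv2.cvtColor(cv2.imread("pics/side0.png"),cv2.COLOR_BGR2GRAY)
T={"a":(204,195,230,240),"b":(264,190,290,236),"c":(364,197,394,244)}
S={"a":(212,154,250,168),"b":(212,188,252,205),"c":(195,258,232,286)}
for k in T:
    cands=[]
    ct,bt=label(gt,T[k],130);cs,bs=label(gs,S[k],110)
    P,e=tri(cs,ct);y1,l1=axis("top",bt,42);y2,l2=axis("side",bs,42)
    print(k,ct,cs,np.round(P,1),"gap",round(e,1),"yaw",round(y1,3),l1,round(y2,3),l2,"on z42",np.round(onplane("top",ct,42),1),np.round(onplane("side",cs,42),1))
for n,roi in(("top",(230,115,330,190)),("side",(260,175,318,240))):
    im=cv2.imread(f"pics/{n}0.png");x0,y0,x1,y1=roi
    s=cv2.resize(im[y0:y1,x0:x1],None,fx=8,fy=8,interpolation=cv2.INTER_CUBIC).astype(int)
    d=s[:,:,0]-s[:,:,2]; print(n,np.percentile(d,[5,25,50,75,95]))
    g=s.mean(2)
    m=((d>8)).astype(np.uint8)
    m=cv2.morphologyEx(m,cv2.MORPH_OPEN,np.ones((9,9)))
    cv2.imwrite(f"pics/m_{n}.png",m*255)
    cv2.imwrite(f"pics/t_{n}.png",s.astype(np.uint8))
E
```

```text
Traceback (most recent call last):
  File "loc.py", line 8, in label
    i=max(best,key=lambda i:st[i,4])
ValueError: max() iterable argument is empty
```

```bash
cat > run1.py <<'E'
from loc import *
gt=cv2.cvtColor(cv2.imread("pics/top0.png"),cv2.COLOR_BGR2GRAY);gs=cv2.cvtColor(cv2.imread("pics/side0.png"),cv2.COLOR_BGR2GRAY)
T={"a":(204,195,230,240),"b":(264,190,290,236),"c":(364,197,394,244)}
S={"a":(212,154,250,168),"b":(212,188,252,205),"c":(195,258,232,286)}
for k in T:
    x0,y0,x1,y1=T[k];X0,Y0,X1,Y1=S[k]
    print(k,gt[y0:y1,x0:x1].max(),gs[Y0:Y1,X0:X1].max())
    try:
        ct,bt=label(gt,T[k],163);cs,bs=label(gs,S[k],152)
    except Exception as ex: print(ex);continue
    P,e=tri(cs,ct);y1,l1=axis("top",bt,42);y2,l2=axis("side",bs,42)
    print(k,ct,cs,np.round(P,1),"gap",round(e,1),"yaw",round(y1,3),l1,round(y2,3),l2,"on z42",np.round(onplane("top",ct,42),1),np.round(onplane("side",cs,42),1))
for n,roi in(("top",(230,115,330,190)),("side",(260,175,318,240))):
    im=cv2.imread(f"pics/{n}0.png");x0,y0,x1,y1=roi
    s=cv2.resize(im[y0:y1,x0:x1],None,fx=8,fy=8,interpolation=cv2.INTER_CUBIC).astype(int)
    d=s[:,:,0]-s[:,:,2]; print(n,np.percentile(d,[5,25,50,75,95]))
    m=((d>9)).astype(np.uint8)
    m=cv2.morphologyEx(m,cv2.MORPH_OPEN,np.ones((9,9)))
    cv2.imwrite(f"pics/m_{n}.png",m*255)
    cv2.imwrite(f"pics/t_{n}.png",s.astype(np.uint8))
E
python3 run1.py
```

```text
a 173 158
max() iterable argument is empty
b 173 160
b [276.0162262  210.14932665] [231.14269939 195.24214412] [479.6  32.2  42.9] gap 1.2 yaw 0.224 [14.4, 50.9] 0.222 [48.1, 11.3] on z42 [479.   32.1  42. ] [480.1  33.3  42. ]
c 172 163
c [379.7898777  219.00809626] [213.13731548 272.01871785] [ 461.2 -273.3   42.4] gap 1.6 yaw -0.271 [50.0, 14.2] -0.257 [14.3, 51.1] on z42 [ 460.4 -273.5   42. ] [ 461.9 -272.8   42. ]
top [-1.  0.  0.  5.  6.]
side [ 3.  4.  5. 10. 11.]
```

View pics/t_top.png

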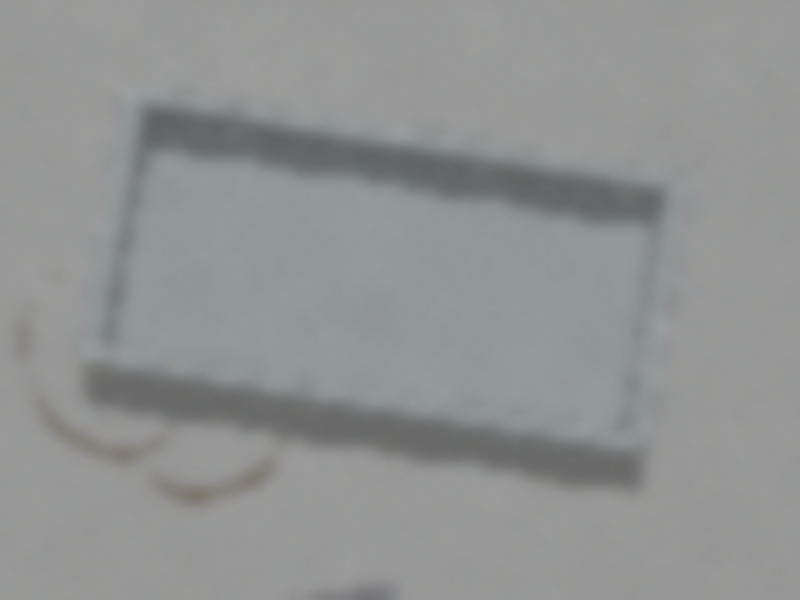

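View pics/t_side.png

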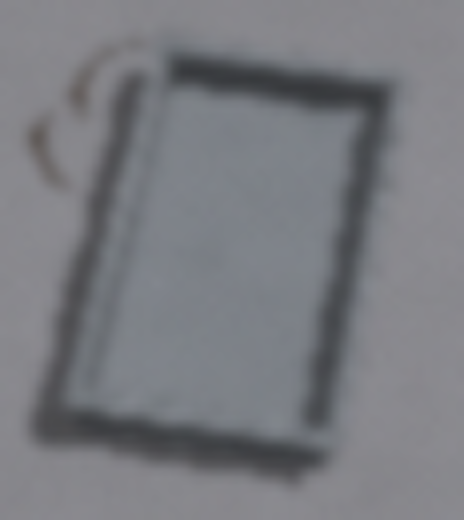

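View pics/m_top.png

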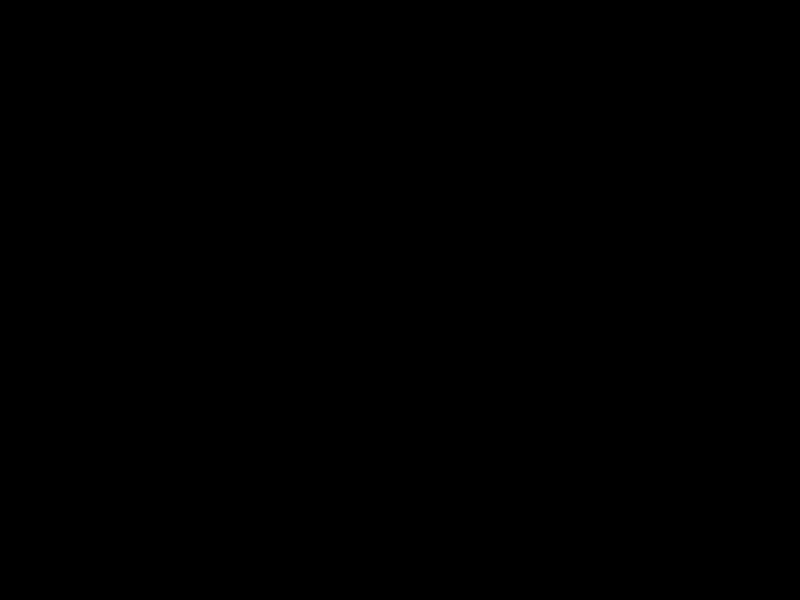

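The tray's outer corners (8x crops) read, in top: far-left (130,90), near-left (88,358), near-right (648,443), far-right (688,188). In side the same four are (392,82), (165,50), (65,408), (335,440).

```bash
cat > run2.py <<'E'
from loc import *
gt=cv2.cvtColor(cv2.imread("pics/top0.png"),cv2.COLOR_BGR2GRAY);gs=cv2.cvtColor(cv2.imread("pics/side0.png"),cv2.COLOR_BGR2GRAY)
for th in (140,146,150):
  try:
    ct,bt=label(gt,(204,195,230,240),163);cs,bs=label(gs,(210,150,252,170),th)
    P,e=tri(cs,ct);y1,l1=axis("top",bt,42);y2,l2=axis("side",bs,42)
    print("a",th,ct,cs,np.round(P,1),"gap",round(e,1),"yaw",round(y1,3),l1,round(y2,3),l2,"on z42",np.round(onplane("top",ct,42),1),np.round(onplane("side",cs,42),1))
  except Exception as ex: print(th,ex)
tc={"FL":((130,90),(392,82)),"NL":((88,358),(165,50)),"NR":((648,443),(65,408)),"FR":((688,188),(335,440))}
f=lambda p,o:(np.array(p)+.5)/8-.5+o
C={}
for k,(t,s) in tc.items():
    P,e=tri(f(s,(260,175)),f(t,(230,115)));C[k]=P;print(k,np.round(P,1),round(e,1),np.round(onplane("top",f(t,(230,115)),22),1))
c=sum(C.values())/4;print("tray centre",np.round(c,1),[round(float(np.linalg.norm(C[a]-C[b])),1) for a,b in(("FL","NL"),("FR","NR"),("FL","FR"),("NL","NR"))])
for n,roi,th in(("top",(225,110,330,190),2.5),("side",(255,170,318,240),7)):
    im=cv2.GaussianBlur(cv2.imread(f"pics/{n}0.png").astype(np.float32),(0,0),.7);x0,y0,x1,y1=roi
    s=cv2.resize(im[y0:y1,x0:x1],None,fx=8,fy=8,interpolation=cv2.INTER_LINEAR)
    d=s[:,:,0]-s[:,:,2]
    m=(d>th).astype(np.uint8)
    nn,l,st,ce=cv2.connectedComponentsWithStats(m);i=1+np.argmax(st[1:,4]);m=(l==i).astype(np.uint8)
    cv2.imwrite(f"pics/m2_{n}.png",m*255)
    cc=max(cv2.findContours(m,cv2.RETR_EXTERNAL,cv2.CHAIN_APPROX_NONE)[0],key=cv2.contourArea)
    r=cv2.minAreaRect(cc);print(n,r,len(cc))
    if n=="top":
        B=[(p+.5)/8-.5+[x0,y0] for p in cv2.boxPoints(r)]
        Q=np.array([onplane(n,p,22) for p in B]);print(np.round(Q,1),np.round(Q.mean(0),1),np.linalg.norm(Q[1]-Q[0]),np.linalg.norm(Q[2]-Q[1]))
        for e in(Q[1]-Q[0],Q[2]-Q[1]):print(np.arctan2(e[1],e[0]))
E
python3 run2.py
```

```text
a 140 [215.43902755 215.45456193] [230.49028863 159.54584418] [459.3 211.3  43.1] gap 0.8 yaw 0.212 [14.4, 50.7] 0.235 [51.5, 15.2] on z42 [458.9 211.3  42. ] [459.5 212.7  42. ]
a 146 [215.43902755 215.45456193] [230.49181131 159.55599104] [459.3 211.3  43. ] gap 0.8 yaw 0.212 [14.4, 50.7] 0.239 [49.2, 12.7] on z42 [458.9 211.3  42. ] [459.5 212.6  42. ]
150 max() iterable argument is empty
FL [733.7 129.9  18.5] 5.5 [735.7 130.   22. ]
NL [634.2 143.7  16.1] 2.7 [632.  143.1  22. ]
NR [603.3 -69.9  21.3] 1.8 [604.1 -69.7  22. ]
FR [703.1 -82.8  25.3] 3.4 [702.1 -83.3  22. ]
tray centre [668.6  30.2  20.3] [100.5, 100.7, 215.0, 215.9]
top ((423.7895812988281, 308.23236083984375), (583.748291015625, 288.94097900390625), 9.688786506652832) 1648
[[630.5 149.2  22. ]
 [740.8 133.8  22. ]
 [707.2 -86.2  22. ]
 [597.7 -69.5  22. ]] [669.1  31.8  22. ] 111.40230367858238 222.5359685328459
-0.1384121392073323
-1.7223370708852241
side ((279.09588623046875, 280.3725280761719), (285.4100341796875, 398.279541015625), 10.381805419921875) 1247
```

```bash
python3 -c "
import cv2
a=cv2.imread('pics/m2_top.png');b=cv2.imread('pics/m2_side.png')
import numpy as np
h=max(a.shape[0],b.shape[0]);c=np.zeros((h,a.shape[1]+b.shape[1],3),'u1');c[:a.shape[0],:a.shape[1]]=a;c[:b.shape[0],a.shape[1]:]=b
cv2.imwrite('pics/m2.png',cv2.resize(c,None,fx=.55,fy=.55))"
```

```text
(no output)
```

View pics/m2.png

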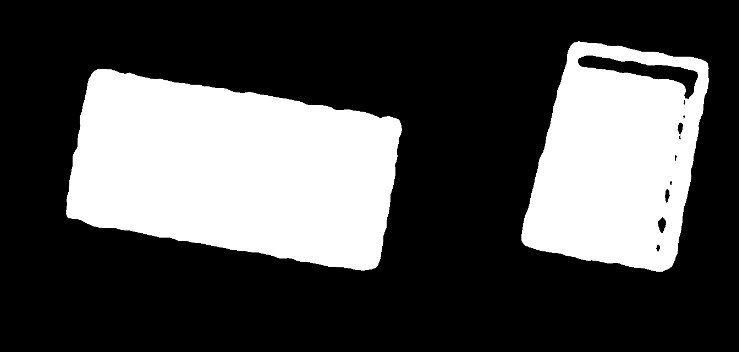

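Measured poses, each with under 2 mm ray gap:

| Item | x, y (mm) | Yaw (rad) | Height |
|---|---|---|---|
| Carton a | 459, 212 | 0.218 | top at z≈42–43 |
| Carton b | 480, 32.5 | 0.223 | top at z≈42–43 |
| Carton c | 461, -273 | -0.265 | top at z≈42–43 |
| Tray | 669, 31 | long axis at 1.425 | rim z≈20–22 |

I'll test carton c first because it is nearest the arm.

```bash
cat > act.py <<'E'
from h import *
from scipy.spatial.transform import Rotation as Ro
CAR={"a":(459.2,211.8,.218),"b":(479.6,32.6,.223),"c":(461.2,-273.2,-.265)}
TRAY=(668.9,31.0,1.425)
def Rd(yaw,s): # tool down, x across carton
    x=s*np.array([-np.sin(yaw),np.cos(yaw),0]);z=np.array([0,0,-1.]);return np.stack([x,np.cross(z,x),z],1)
def best(p,yaw):
    q0=read_state()["qpos"];o=[]
    for s in(1,-1):
        q=solve_ik(p,Rd(yaw,s))
        if q is not None:o.append((abs(np.asarray(q)[5]),s))
    return Rd(yaw,min(o)[1])
def ft(n=6):
    v=[];m=[]
    for _ in range(n):
        s=read_state();v.append(s["ft_force"]);m.append(s["wrist_torque"]);pause(.05)
    return np.mean(v,0),np.mean(m,0)
def weigh(k,th=.07,loc=-45,force=15,z=12):
    cx,cy,yaw=CAR[k];u=np.array([np.cos(yaw),np.sin(yaw),0]);
    g=np.array([cx,cy,0])+loc*u;piv=np.array([cx,cy,0])-np.sign(loc)*65*u
    R=best(g+[0,0,z],yaw)
    move_pose(g+[0,0,110],R);print("t above",read_state()["time"],np.round(read_state()["qpos"],2))
    move_l(g+[0,0,z],speed=120);pause(.3);f0,m0=ft()
    set_gripper(.3,force);pause(.2);f1,m1=ft();s=read_state();print("grip",s["grip_width"]*88,np.round(s["tool_pos"],1))
    ax=np.array([-np.sin(yaw),np.cos(yaw),0])*(-np.sign(loc))
    Q=Ro.from_rotvec(ax*th).as_matrix()
    p=g+[0,0,z]
    move_l(piv+Q@(p-piv),Q@R,speed=15);pause(.4);f2,m2=ft(10)
    s=read_state();print("raised",np.round(s["tool_pos"],1),s["grip_width"]*88)
    save("side",f"raise_{k}");
    print(k,"f0",np.round(f0,2),"f1",np.round(f1,2),"f2",np.round(f2,2),"dFz raised-open",round(f2[2]-f0[2],2),"raised-grip",round(f2[2]-f1[2],2),"t",s["time"])
    print("m",np.round(m0,2),np.round(m1,2),np.round(m2,2))
def unweigh(k,loc=-45,z=12):
    cx,cy,yaw=CAR[k];u=np.array([np.cos(yaw),np.sin(yaw),0]);g=np.array([cx,cy,0])+loc*u
    R=best(g+[0,0,z],yaw)
    move_l(g+[0,0,z],R,speed=15);pause(.2)
    set_gripper(1.0);move_l(g+[0,0,100],speed=200);print("t",read_state()["time"])
E
python3 -c "
from act import *
weigh('c')"
python3 -c "
import cv2
a=cv2.imread('pics/raise_c_full.png')[200:320,140:300];cv2.imwrite('pics/rc.png',cv2.resize(a,None,fx=4,fy=4,interpolation=cv2.INTER_CUBIC))"
```

```text
t above 1.6667 [-0.63 -0.19  1.7  -0.    1.63  1.21]
grip 40.15478359611358 [ 417.8 -261.5   12. ]
raised [ 418.8 -261.7   19.6] 39.972456899124154
c f0 [ 0.03 -0.04  0.06] f1 [-0.74 -0.47  0.45] f2 [-0.21  0.42 -1.63] dFz raised-open -1.69 raised-grip -2.08 t 6.1
m [0.03 0.02 0.01] [-0.06  0.09  0.01] [0.07 0.01 0.01]
```

View pics/rc.png

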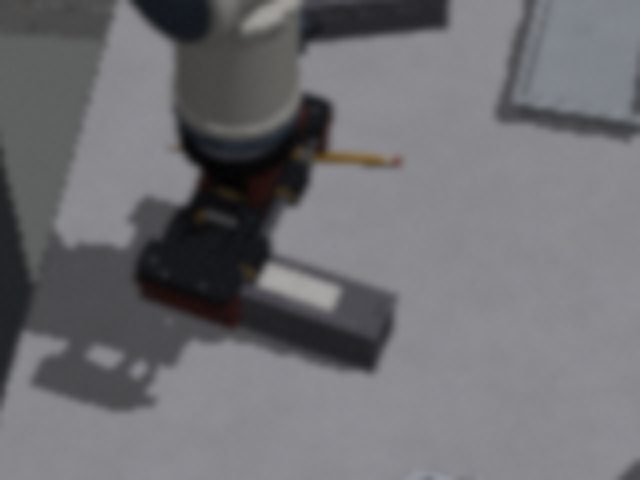

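Carton c pivots on its far end and carries only about 1.7 N, against at least 3.8 N expected for the packed one, so it is light. I'll check the far end is in contact by easing 0.8 mm down, then set it back and test b.

```bash
python3 -c "
from act import *
s=read_state();f0,m0=ft(8)
move_l(s['tool_pos']-[0,0,.8],s['ee_rot'],speed=5);pause(.3);f,m=ft(8);print(f0,m0,f,m,read_state()['tool_pos'])
unweigh('c')
weigh('b',force=10)"
python3 -c "
import cv2
a=cv2.imread('pics/raise_b_full.png')[140:300,140:340];cv2.imwrite('pics/rb.png',cv2.resize(a,None,fx=3.5,fy=3.5,interpolation=cv2.INTER_CUBIC))"
```

```text
[-0.3465738   0.27726007 -1.90740468] [ 0.04563909  0.04373719 -0.01571557] [-2.00658265  0.44184302  1.54382694] [ 0.00112842  0.08643602 -0.00690195] [ 418.77478379 -261.78200854   18.84473794]
t 9.8417
t above 10.9417 [-0.03 -0.36  1.84 -0.    1.66  1.32]
grip 39.861125813665986 [435.7  22.6  12. ]
raised [436.8  22.9  19.7] 39.80267397110236
b f0 [ 0.49  0.22 -0.01] f1 [-0.24  0.02 -0.22] f2 [ 0.03  0.36 -1.29] dFz raised-open -1.28 raised-grip -1.08 t 15.3667
m [-0.   -0.02 -0.01] [-0.06  0.01  0.02] [-0.    0.02  0.01]
```

View pics/rb.png

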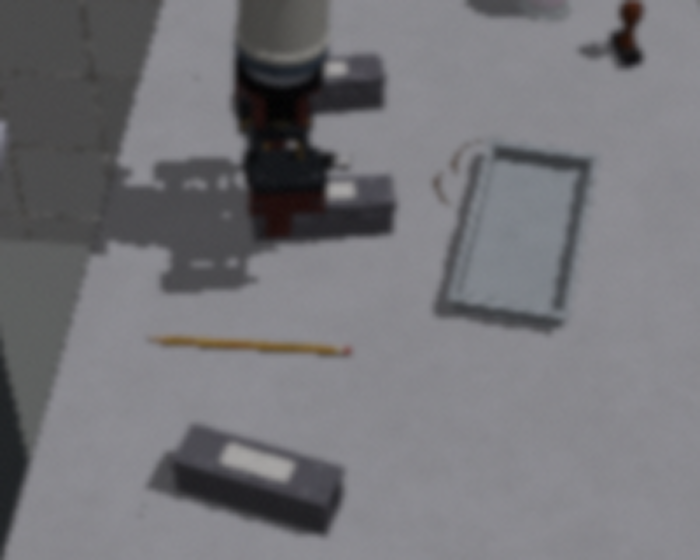

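Carton b shows about 1.3 N, so it is light too. Carton c is back flat where it was, in the crop around (255,475). By elimination a is packed, and I'll confirm by raising it the same way with a firmer grip.

```bash
python3 -c "
from act import *
unweigh('b')
weigh('a',force=25)"
python3 -c "
import cv2
a=cv2.imread('pics/raise_a_full.png')[120:280,140:340];cv2.imwrite('pics/ra.png',cv2.resize(a,None,fx=3.5,fy=3.5,interpolation=cv2.INTER_CUBIC))"
```

```text
t 17.75
t above 20.075 [ 0.38 -0.28  1.78 -0.    1.64 -1.41]
grip 39.948580436169756 [415.3 201.8  12. ]
raised [416.2 202.3  19.5] 40.07664360790636
a f0 [-0.11 -0.27 -0.27] f1 [-0.37 -2.97  0.52] f2 [ 0.74 -0.84 -6.66] dFz raised-open -6.39 raised-grip -7.18 t 24.5083
m [ 0.06 -0.13 -0.  ] [-0.36 -0.07 -0.03] [-0.16 -0.25 -0.11]
```

View pics/ra.png

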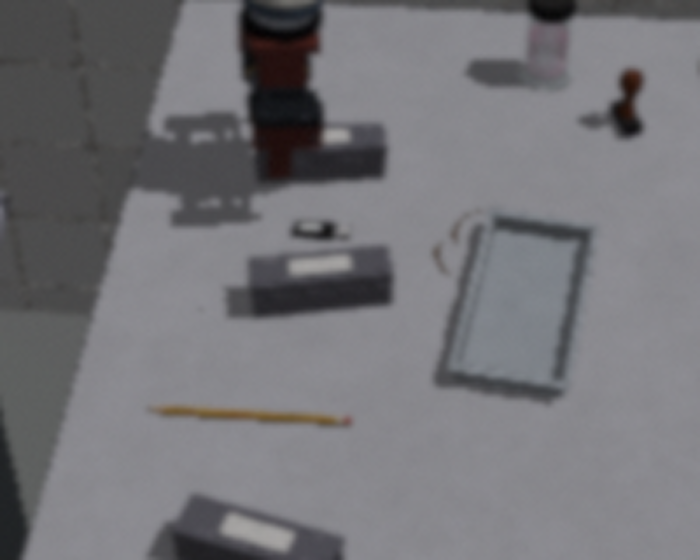

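Carton a carries 6.4 N, so it is clearly the packed one. That is slightly above half weight, so I'll first ease the pivot edge fully onto the desk. Then I'll set a down and look before regrasping it at the middle.

```bash
python3 -c "
from act import *
s=read_state();
for i in range(2):
    p=read_state()['tool_pos']
    move_l(p-[0,0,.5],s['ee_rot'],speed=5);pause(.3);f,m=ft(6);print(np.round(f,2),np.round(m,2),np.round(read_state()['tool_pos'],2))
unweigh('a')
save('top','topA');save('side','sideA')
print(np.round(onplane('top',(155,135),102),0))
from loc import label,axis
gt=cv2.cvtColor(cv2.imread('pics/topA_full.png'),cv2.COLOR_BGR2GRAY);gs=cv2.cvtColor(cv2.imread('pics/sideA_full.png'),cv2.COLOR_BGR2GRAY)
for n,g,roi,th in(('top',gt,(204,195,230,240),155),('side',gs,(210,150,252,170),140)):
  try:
    c,b=label(g,roi,th);print(n,onplane(n,c,42),axis(n,b,42))
  except Exception as e:print(n,e)
im=np.hstack([cv2.imread('pics/topA_full.png')[110:260,130:330],cv2.imread('pics/sideA_full.png')[130:280,170:330]]);cv2.imwrite('pics/A.png',cv2.resize(im,None,fx=2.2,fy=2.2,interpolation=cv2.INTER_CUBIC))
"
```

```text
[-2.93 -1.79 -2.03] [-0.22  0.07 -0.11] [416.15 202.34  19.17]
[-4.84 -2.04 -0.06] [-0.26  0.23 -0.09] [416.08 202.35  18.78]
t 28.55
[685. 386. 102.]
top [458.08707284 215.58340423  42.        ] (np.float64(0.3680990805250595), [18.5, 69.9])
side [459.44759671 213.42585858  42.        ] (np.float64(0.2369979471845971), [52.0, 16.1])
```

View pics/A.png

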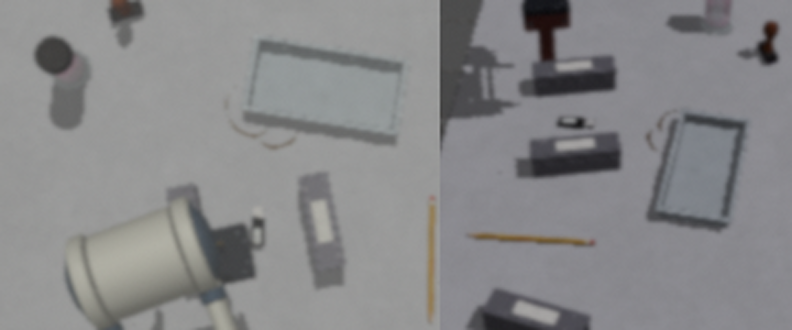

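In the right-hand (side) crop, a stands flat at (573,75), within 1 mm of where it was; the top view's measurement of it is hidden by the arm. The force fell as the tool eased down, so its far edge was on the desk. Next I'll carry it to the tray.

```bash
python3 -c "
from act import *
cx,cy,yaw=CAR['a'];g=np.array([cx,cy+.5,0])
R=best(g,yaw)
move_l(g+[0,0,100],R,speed=150);move_l(g+[0,0,12],speed=120)
set_gripper(.3,45);pause(.2);s=read_state();print('w',s['grip_width']*88,s['tool_pos']);f0,_=ft(4)
move_l(g+[0,0,30],speed=40);pause(.2);f1,m1=ft(5);print('lift',np.round(f1-f0,2),np.round(m1,2))
move_l(g+[0,0,120],speed=120)
tx,ty,tyaw=TRAY;t=np.array([tx,ty,0]);Rt=best(t+[0,0,120],tyaw);print(solve_ik(t+[0,0,120],Rt))
move_pose(t+[0,0,120],Rt)
move_l(t+[0,0,50],speed=100);pause(.1)
save('top','T1');save('side','S1',(230,140,350,260),5);s=read_state();print(s['time'],s['tool_pos'],s['grip_width']*88)
im=np.hstack([cv2.imread('pics/T1_full.png')[100:220,200:350],cv2.imread('pics/S1_full.png')[140:260,230:350]]);cv2.imwrite('pics/P1.png',cv2.resize(im,None,fx=2.9,fy=2.9,interpolation=cv2.INTER_CUBIC))
"
```

```text
w 39.72759359237514 [459.22427778 212.13149477  11.96931091]
lift [-0.49  2.3  -8.9 ] [ 0.08 -0.13  0.03]
[-4.48545658e-03  2.82198494e-01  1.19754887e+00 -4.44089210e-16
  1.66184529e+00  1.41310870e-01]
35.575 [669.53188839  30.975342    51.25625698] 39.61241765715945
```

View pics/P1.png

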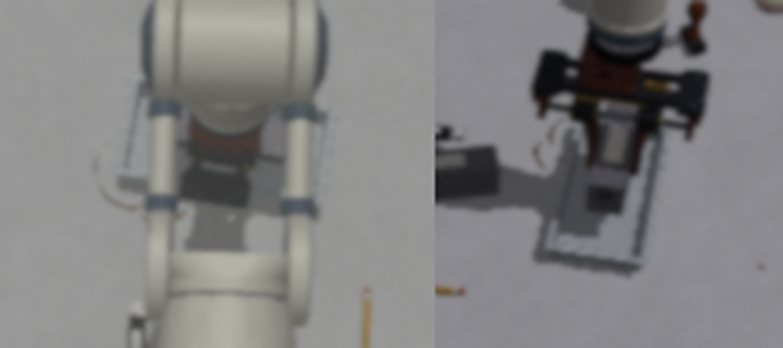

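Carton a weighs 8.9 N lifted, about 0.9 kg. The side crop shows it hanging level and lengthwise over the middle of the tray. Now I'll lower it.

```bash
python3 -c "
from act import *
tx,ty,tyaw=TRAY;t=np.array([tx,ty,0])
move_l(t+[0,0,20],speed=60);pause(.1)
r=move_l(t+[0,0,12.5],speed=8,guard=5);pause(.2);s=read_state();print(r,s['tool_pos'],s['ft_force'])
set_gripper(52/88);pause(.2);s=read_state();print('w',s['grip_width']*88)
move_l(s['tool_pos']+[0,0,70],s['ee_rot'],speed=80)
move_l(np.array([480,-100,250.]),speed=300)
s=read_state();print(s['time'])
save('top','T2');save('side','S2')
im=np.hstack([cv2.imread('pics/T2_full.png')[100:260,200:400],cv2.imread('pics/S2_full.png')[140:300,180:330]]);cv2.imwrite('pics/P2.png',cv2.resize(im,None,fx=2.2,fy=2.2,interpolation=cv2.INTER_CUBIC))
"
```

```text
True [668.98640388  30.99164476  14.39975131] [ 0.52862034 -0.85583796  7.42761263]
w 52.1655582025513
39.9917
```

View pics/P2.png

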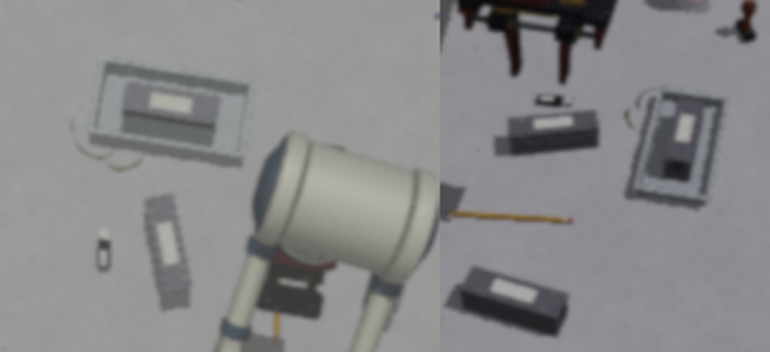

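Carton a lies inside the tray, with its label at (170,103) in the left (top) crop and (684,127) in the right (side) crop. b and c stand in place. I'll triangulate the final poses.

```bash
python3 - <<'E'
from loc import *
move=None
gt=cv2.cvtColor(cv2.imread("pics/T2_full.png"),cv2.COLOR_BGR2GRAY);gs=cv2.cvtColor(cv2.imread("pics/S2_full.png"),cv2.COLOR_BGR2GRAY)
def lab(g,roi,ths):
    for t in ths:
        try:return label(g,roi,t)
        except Exception: pass
for nm,rt,rs,z in(("a",(258,136,298,156),(478-180+0,0,0,0),44),("b",(264,190,290,236),(212,188,252,205),42),("c",None,(195,258,232,286),42)):
    if nm=="a": rs=(283,186,296,210)
    s=lab(gs,rs,(152,146,140,135)); t=rt and lab(gt,rt,(163,158,152))
    if s: print(nm,"side",np.round(onplane("side",s[0],z),1),axis("side",s[1],z))
    if t: print(nm,"top",np.round(onplane("top",t[0],z),1),axis("top",t[1],z))
    if s and t: print(nm,"tri",tri(s[0],t[0]))
print(read_state()["time"],read_state()["ft_force"])
E
```

```text
a side [670.6  34.1  44. ] (np.float64(1.434779563426838), [49.4, 15.6])
a top [670.1  32.7  44. ] (np.float64(1.4176991266570818), [16.0, 50.5])
a tri (array([670.17242755,  32.70692519,  45.22565647]), np.float64(0.6548541730968953))
b side [479.6  33.6  42. ] (np.float64(0.22949122249676207), [51.0, 14.0])
b top [479.1  32.5  42. ] (np.float64(0.2243809025092495), [15.0, 51.5])
b tri (array([479.38588818,  32.59231237,  42.90623027]), np.float64(0.5940575194196577))
c side [ 461.6 -271.8   42. ] (np.float64(-0.2704076515482867), [16.4, 52.6])
40.0917 [-0.0196308  -0.89101525 -0.08048496]
```

```bash
python3 -c "
from cell import *
job_done();print(read_state()['time'])"
```

```text
the job is handed in; nothing more can be done
the job is handed in; nothing more can be done
```

Carton a was the packed one. It now lies flat in the middle of the empty tray, and I handed the job in at about 40 s of the 64 s limit.

**Finding it:** I raised one end of each carton about 8 mm, turning the gripper with it. The raised ends carried about 1.7 N (c), 1.3 N (b) and 6.4 N (a). When I lifted a clear of the desk it weighed 8.9 N, about 0.9 kg.

**Placing it:** I regripped a at its middle and lowered it until it touched the tray floor, with the tool at z = 14.4 mm against 14 mm expected. I then opened the fingers only to 52 mm and withdrew.

**Last checks:**
- **Carton a:** centred at (670, 33) mm and turned 1.42 rad, within about 2 mm of the measured tray centre. Its top measured 45 mm high against 44 mm expected; the same measurement also read about 1 mm high on the cartons standing on the desk.
- **Cartons b and c:** both within about 1.5 mm of where they started. I checked c only in the side view, because the arm hid it in the top view.
- **Staining jar:** it was not near any move, and I did not measure it again at the end.

**Disagreements:**
- **End weights for a and c:** these came out a little above half the carton's weight, so the far edge may have been only lightly touching, or just clear by less than 1 mm. After I eased each down under 1 mm while still raised, the force changed sharply, showing firm contact. I did not make that extra check on b.
- **Top view of a mid-job:** before I regripped a, the arm partly hid it, so I used the side view there.

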